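Swap the dye jars and open the red one

TASK

Swap the two square dye jars: the red-capped one, now standing in the blue drip tray, goes all the way down into the square well of the wooden jar brace, and the blue-capped one, now in the brace, goes upright into the tray (the cork mat is free for setting a jar down on the way). Then, with the brace keeping the red jar from turning, unscrew its tight red cap anticlockwise until the threads let go, lift it straight off and finish still holding it level, a few centimetres above the open mouth, without touching the jar. Keep both jars upright throughout and leave everything else on the table alone.

Things in the scene. Friction and masses are not known exactly. Their poses are not given: they have to be found in the camera images.
- red_jar: square white plastic jar, body 60 x 60 mm, 8 to 60 mm above its underside (53 mm square foot below, narrower shoulder to 66 mm, round 40 mm neck above), red band. Origin: centre of the underside; x, y parallel to its sides, z up. About 0.3 kg. Starts in the tray, shut by red_cap; can be carried by its shut cap.
- rim (a point): centre of the red jar's mouth, 92 mm above its underside.
- red_cap: red ribbed round screw cap of the red jar, 55 mm diameter, 28 mm tall, open below. Origin: centre of its lower edge; z up. Shut, the lower edge is 72 mm above the jar's underside (20 mm below the rim, 6 mm above the shoulder), the top 100 mm. Tight: a sprung seal pressing about 24 N resists turning with up to about 0.5 N m; clockwise it is against stops.
- cap_top (a point): centre of the red cap's top. Three-lug thread: turned anticlockwise from above the cap rises 1.5 mm and lets go after 0.85 to 0.95 rad relative to the jar (springing up 2 mm more); near 1.5 rad the lugs meet the next stops, so turn it 1.2 to 1.35 rad, then lift straight up; it clears the rim 20 mm above shut. Left alone, it stays where it was turned to.
- blue_jar: square white plastic jar, body 60 x 60 mm, 8 to 60 mm above its underside (53 mm square foot below, narrower shoulder to 66 mm, round 40 mm neck above), blue band; fixed blue ribbed cap, 55 mm diameter, 72 to 100 mm above the underside. Origin: centre of the underside; z up. About 0.34 kg. Starts in the brace.
- brace: jar brace: wooden block 100 x 100 x 32 mm, fixed, with a square well 63 x 63 mm, 25 mm deep (floor 7 mm above the underside), mouth chamfered 4 mm, sides parallel to the block's. A jar fits in any of four quarter-turns and can turn 0.05 rad in it. Origin: centre of its underside, under the well's centre; x, y parallel to its sides.
- tray: small open blue plastic drip tray, 120 x 120 mm, 20 mm tall, walls and floor 4 mm thick, fixed. Origin: centre of its underside; x and y parallel to its sides.
- mat: flat cork mat, 110 x 110 x 3 mm, fixed, free for setting a jar down. Origin: centre of its underside.
- squeeze_green: green squeeze bottle with white cap, 52 mm diameter, 130 mm tall; a bystander, leave it alone. Origin: centre of its underside.
- squeeze_yellow: yellow squeeze bottle with white cap, 52 mm diameter, 130 mm tall; a bystander, leave it alone. Origin: centre of its underside.
- beaker: white plastic mug, 76 mm diameter, 90 mm tall; a bystander, leave it alone. Origin: centre of its underside.
- spoon: steel spoon with wooden handle, 220 mm long, lying flat; a bystander, leave it alone. Origin: under its length, near the middle.
Things that resemble listed ones, but are neither listed nor needed, are in the scene too. What is meant by the tray is not black or orange, and is the larger of those in its own colour.

How it is judged:
On the way, in this order (a step that is already met when the one before it is completed fails the run):
1. the jars are swapped: the red jar, still shut, down in the brace and the blue jar standing free in the tray (z of red_jar in the frame of brace below 0.011 m and horizontal distance between red_jar and brace below 0.006 m and angle between each of red_jar, blue_jar's own z axis and vertical below 0.08 rad and z of blue_jar in the frame of tray below 0.008 m and horizontal distance between blue_jar and tray below 0.045 m and contact force between the fingers and blue_jar below 0.2 N and z of red_cap in the frame of red_jar below 0.0755 m), for 0.2 s.
2. the red cap is off: its lower edge above the rim, the jar still down in the brace (z of red_jar in the frame of brace below 0.011 m and horizontal distance between red_jar and brace below 0.006 m and angle between red_jar's own z axis and vertical below 0.08 rad and z of red_cap in the frame of red_jar above 0.094 m), for 0.1 s.
At the end, for the whole second after the job is handed in: Red jar down in the brace (within 4 mm of its floor, 6 mm of centre), blue jar upright in the tray; the red cap gripped (over 2 N), still, tilt under 0.2 rad, lower edge 3 to 80 mm above the rim, within 25 mm of its axis, not touching the jar; jars and robot apart (z of red_jar in the frame of brace below 0.011 m and horizontal distance between red_jar and brace below 0.006 m and angle between each of red_jar, blue_jar's own z axis and vertical below 0.08 rad and z of blue_jar in the frame of tray below 0.008 m and horizontal distance between blue_jar and tray below 0.045 m and contact force between the fingers and blue_jar below 0.2 N and z of red_cap in the frame of rim between 0.003 and 0.08 m and horizontal distance between red_cap and rim below 0.025 m and angle between red_cap's own z axis and vertical below 0.2 rad and contact force between red_cap and red_jar below 0.1 N and contact force between red_jar and the arm below 0.2 N and contact force between red_jar and the fingers below 0.2 N and contact force between the fingers and red_cap above 2 N and linear speed of red_cap below 0.03 m/s and linear speed of blue_jar below 0.02 m/s); the arm keeps its last pose, push and grip.
It fails at once if a jar is tipped over 0.5 rad (angle between any of red_jar, blue_jar's own z axis and vertical above 0.5 rad).
It fails at once if another thing on the table is moved more than 30 mm (distance of any of squeeze_green, squeeze_yellow, beaker, spoon from where it was at the start of the episode above 0.03 m).
It also fails if it takes over 72 s, if anything falls off the work surface, if the arm or the gripper's body presses on something with over 40 N, if the wrist force passes 120 N, or if a joint passes its speed limit or range.

ROBOT

A 7-joint arm with a two-finger parallel gripper is mounted at the origin on the work surface. World frame = base frame: x ahead of the robot, y to its left, z up, the work surface at z = 0. Lengths are in m, angles in rad, forces in N, time in s.
With the tool pointing down it reaches from about 0.425 to 0.875 m from the base axis. Payload 4.7 kg.
Tool frame: the origin (TCP) lies midway between the tips of the shut fingers; the grasp point (between the pads) lies 19 mm behind it (ctrl.grip_point_offset is the distance from the TCP to the grasp point, in m); z points along the fingers, y is the line along which they close (so a half turn about z gives the same grasp; the last joint's range is limited). The gripper opens to 87 mm and grips with 3 to 60 N. Pads are 19 mm wide; open, the fingers measure 117 mm over their backs; the gripper's body (75 mm by 190 mm) begins 51 mm behind the grasp point.
Start: joints at [1.275, 0.321, -0.07, 1.45, 0.023, 1.371, -0.057], TCP at [0.198, -0.619, 0.223] pointing down, gripper open.
Joint ranges: [-2.86, 2.86], [-0.3, 2.09], [-1.38, 1.24], [0.06, 2.45], [-1.56, 4.7], [0.09, 2.05], [-2.69, 2.69]. Speed limits (rad/s): [2.57, 2.57, 3.14, 3.14, 3.14, 3.14, 3.14].

INTERFACE

Orientations are given as a rotation vector (axis times angle).
In Python, from bench import ctrl gives the robot as it stands. The module is installed in compiled form; this text tells all that it offers.
- The arm moves only by the shell command python3 -m handwheel 'ROWS' [OPENING] [FORCE]. ROWS is JSON, a list of rows, each an object of numbers: "x", "y", "z": the shift along the tool's x, y, z in m; "wx", "wy", "wz": the turn, a rotation vector about the tool's x, y, z in degrees. A call has 1 to 10 rows; each row is the pose to reach, as a shift and turn from the pose commanded when the call began, along the tool's axes at that moment; what a row does not reach only later rows make up. A row lasts 1/12 s, in which the tool goes at most 41.7 mm and 7.16 degrees, less where a joint would pass 70% of its speed; a pose out of reach is approached as far as the arm can. A call with a gripper value outside its range is refused whole. OPENING is the finger opening in m, from 0 to 0.087, set as the call begins (- or left out, the last holds). The fingers move at their own pace and stop on an object; FORCE is the grip in N (left out, the last holds). Time passes only in rows, so rows that repeat a pose let the fingers close. It gives the time, the measured TCP pose, the force, the opening and the grip force at its end, in the units of the state.
- ctrl.get_state(): the state, without advancing time (a new reading comes with each control period).
- ctrl.get_image(name): name is "side" or "top" or "wrist"; returns a dict with "image" (480x640x3 uint8, red, green, blue), "K" (3x3 intrinsics, pixels), "k1" (the pictures are not rectified: a ray, as slopes to the right and down, at radius r is drawn at 1 + k1 r^2 times it, then the intrinsics apply), "world_to_cam" (4x4, takes a point from world to camera coordinates); the wrist camera has in their place "hand_eye" (4x4, takes a point from camera to tool coordinates, whose origin is the TCP and whose axes are the flange's). Camera axes: x right, y down, z forward; pixel columns grow to the right and rows downward; lengths in m; the calibration is good to about 2 mm. A picture is of the moment at which its call begins: read the wrist's pose just before it. There is no depth.
- ctrl.close_job(): hands the job in; it is judged then, once.
The state is a dict: "time": time; "joint_positions": joint angles; "qd": joint speeds; "joint_torque": joint torques, N m; "position": TCP position; "tool_rot": TCP orientation; "ft_force": force on the tool from outside, world axes, zero at the start; "torque": the same for the moment, N m; "grip_width": opening from 0.0 (shut) to 1.0 (fully open); "grip_force": force on a finger pad.
Only numpy, scipy, OpenCV 4.12 (cv2) and the standard library are available. Lean on these libraries where they do the work, as an engineer would, in place of code of your own. Each camera call takes 0.05 s, during which the arm holds its last target. There are 200 camera calls.

## Working session

There is one attempt and no reset: what is moved stays moved. The work goes in short steps, Python scripts to look and compute and a shell command to move; the robot and the scene stay as the last step left them, time stands still between calls to the robot, and variables do not carry over. Pictures are saved under pics/ and viewed, at most 13 in all, crops included, and the job is handed in when it is done.

```bash
mkdir -p pics; cat > h.py <<'E'
import numpy as np, cv2
from scipy.spatial.transform import Rotation as R
from bench import ctrl
def grab(name):
    s=ctrl.get_state(); d=ctrl.get_image(name)
    if name=="wrist":
        T=np.eye(4); T[:3,:3]=R.from_rotvec(s["tool_rot"]).as_matrix(); T[:3,3]=s["position"]
        c2w=T@np.array(d["hand_eye"])
    else: c2w=np.linalg.inv(np.array(d["world_to_cam"]))
    d["c2w"]=c2w; return d
def ray(d,uv):
    K=np.array(d["K"]); k1=d["k1"]
    p=cv2.undistortPoints(np.array([[uv]],float),K,np.array([k1,0,0,0.]))[0,0]
    return d["c2w"][:3,3], d["c2w"][:3,:3]@np.array([p[0],p[1],1])
def onz(d,uv,z):
    o,v=ray(d,uv); return o+v*(z-o[2])/v[2]
def proj(d,P):
    w=np.linalg.inv(d["c2w"]); q=w[:3,:3]@np.array(P)+w[:3,3]
    x,y=q[0]/q[2],q[1]/q[2]; f=1+d["k1"]*(x*x+y*y); K=np.array(d["K"])
    return K[0,0]*x*f+K[0,2],K[1,1]*y*f+K[1,2]
def save(d,n): cv2.imwrite("pics/"+n,d["image"][:,:,::-1])
E
python3 - <<'E'
from h import *
import pickle
s=ctrl.get_state(); print(s)
for n in("top","side"):
    d=grab(n); save(d,n+"0.png"); pickle.dump(d,open(n+".pkl","wb")); print(n,d["c2w"].round(3),d["K"],d["k1"])
E
```

```text
{'time': 0.0, 'joint_positions': array([ 1.27509553,  0.32182258, -0.07009537,  1.45171394,  0.02259355,
        1.37077371, -0.05688289]), 'qd': array([ 0.00080632, -0.00124616, -0.00097105, -0.0012758 ,  0.00150409,
       -0.00097308, -0.00089306]), 'joint_torque': array([ 7.71268951e-04, -4.91284561e+01, -4.03220225e-01, -3.12536144e+01,
       -6.37623598e-02,  4.37272363e-02,  1.62269348e-04]), 'position': array([ 0.19795332, -0.61853084,  0.22144232]), 'tool_rot': array([-3.10209535e+00, -4.84487363e-01,  6.05976591e-04]), 'ft_force': array([ 0.05802268, -0.70395511,  0.31660093]), 'torque': array([0.00541175, 0.01533488, 0.03566287]), 'grip_force': 0.0, 'grip_width': 0.9998436537877862}
top [[ 0.022 -0.986  0.165  0.256]
 [-1.    -0.022  0.    -0.008]
 [ 0.004 -0.165 -0.986  1.482]
 [ 0.     0.     0.     1.   ]] [[540.86953741   0.         317.73100041]
 [  0.         540.86953741 234.0474677 ]
 [  0.           0.           1.        ]] -0.14809649950784606
side [[-0.987 -0.136  0.087  0.386]
 [-0.161  0.767 -0.621  0.725]
 [ 0.018 -0.627 -0.779  1.021]
 [ 0.     0.     0.     1.   ]] [[522.72285095   0.         322.83424785]
 [  0.         522.72285095 235.66809409]
 [  0.           0.           1.        ]] -0.12204450246728239
```

View pics/top0.png

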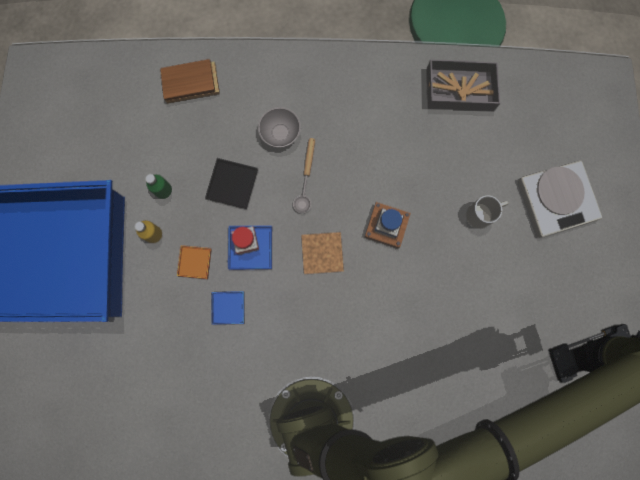

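View pics/side0.png

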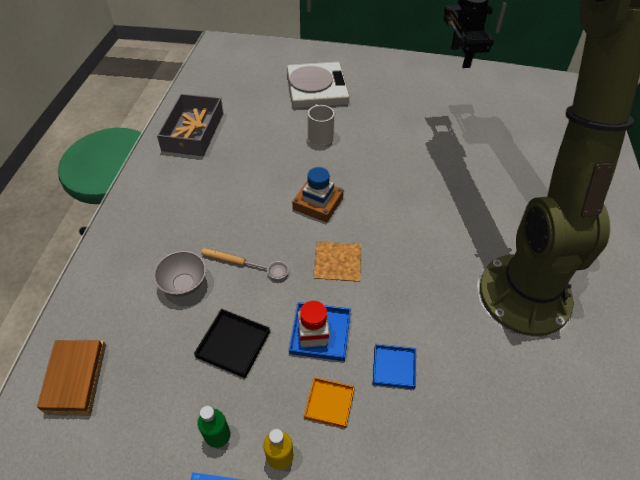

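Top view: the candidates for the tray are the blue square (250,247) holding the red-capped jar, the smaller blue square (229,308), the big blue bin (50,250), a black square (232,184) and an orange one (194,262). I choose (250,247). The red jar's cap is at (243,238), the blue cap at (391,220) in the brace (387,225), the mat at (322,253).

```bash
python3 - <<'E'
from h import *
import pickle
top=pickle.load(open("top.pkl","rb")); side=pickle.load(open("side.pkl","rb"))
def mask(d,lo,hi,box,close=0):
    h=cv2.cvtColor(d["image"],cv2.COLOR_RGB2HSV); m=cv2.inRange(h,lo,hi)
    if lo[0]==0 and hi[0]<=8: m|=cv2.inRange(h,(172,)+lo[1:],(180,)+hi[1:])
    z=np.zeros_like(m); x0,y0,x1,y1=box; z[y0:y1,x0:x1]=m[y0:y1,x0:x1]
    if close: z=cv2.morphologyEx(z,cv2.MORPH_CLOSE,np.ones((close,close)))
    c=max(cv2.findContours(z,0,2)[0],key=cv2.contourArea); return c
def rect(d,c,z):
    b=cv2.boxPoints(cv2.minAreaRect(c)); P=np.array([onz(d,p,z)[:2] for p in b])
    e=P[1]-P[0]; print("  ctr",P.mean(0).round(4),"sides",np.linalg.norm(P-np.roll(P,1,0),axis=1).round(3),"ang",np.degrees(np.arctan2(e[1],e[0])).round(1)%90,"px",b.mean(0).round(1))
print("tray");rect(top,mask(top,(100,120,40),(130,255,255),(222,218,278,275),25),0.02)
print("small");rect(top,mask(top,(100,120,40),(130,255,255),(205,285,250,330),9),0.01)
print("mat");rect(top,mask(top,(5,80,60),(20,255,255),(296,226,350,280),5),0.003)
print("brace");rect(top,mask(top,(3,80,20),(20,255,200),(358,195,418,255),21),0.032)
for n,lo,hi,bt,bs in(("redcap",(0,150,120),(8,255,255),(225,220,262,256),(295,295,335,330)),("bluecap",(100,120,40),(130,255,255),(370,200,410,236),(300,165,335,190))):
    for d,b in((top,bt),(side,bs)):
        c=mask(d,lo,hi,b); r=cv2.boundingRect(c); (u,v),rad=cv2.minEnclosingCircle(c)
        print(n,"px",u,v,rad,r,"on z.105:",onz(d,(u,v),.1).round(4))
for n,box in(("top",(170,150,430,330)),):
    x0,y0,x1,y1=box; cv2.imwrite("pics/crop0.png",cv2.resize(top["image"][y0:y1,x0:x1,::-1],None,fx=3,fy=3))
E
```

```text
tray
  ctr [0.4611 0.1784] sides [0.117 0.116 0.119 0.116] ang 2.7 px [249.5 247. ]
small
  ctr [0.295  0.2331] sides [0.084 0.085 0.084 0.085] ang 1.5999999999999943 px [227.5 307.5]
mat
  ctr [ 0.4522 -0.0204] sides [0.108 0.109 0.108 0.108] ang 5.400000000000006 px [322.  252.6]
brace
  ctr [ 0.5299 -0.1975] sides [0.101 0.101 0.102 0.101] ang 72.2 px [387.4 224.4]
redcap px 242.0 236.80555725097656 9.67159652709961 (233, 228, 19, 19) on z.105: [0.4758 0.1887 0.1   ]
redcap px 313.0 311.5 13.463011741638184 (300, 301, 27, 24) on z.105: [0.4768 0.1895 0.1   ]
bluecap px 391.0 219.0 9.486932754516602 (382, 210, 19, 19) on z.105: [ 0.5315 -0.1981  0.1   ]
bluecap px 318.0 178.0 11.401854515075684 (308, 167, 21, 23) on z.105: [ 0.5302 -0.188   0.1   ]
```

View pics/crop0.png

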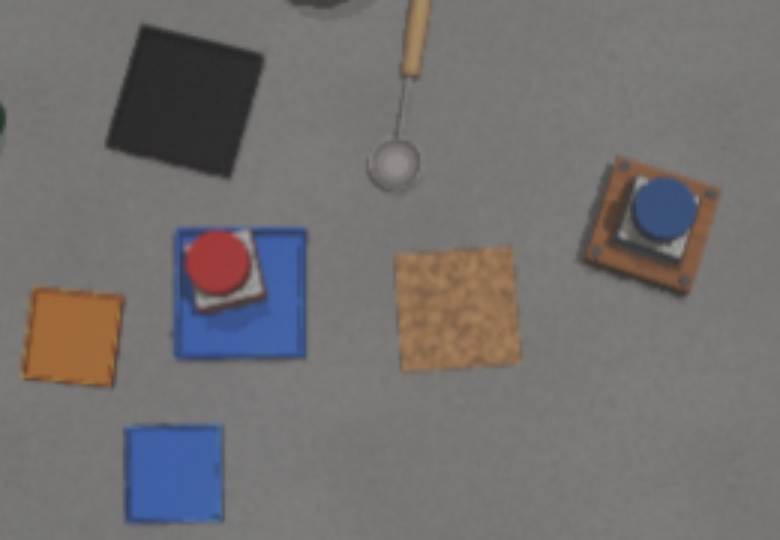

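The crop shows the medium blue tray with the red jar off its centre, the free mat, and the brace with the blue jar. Sizes match: tray 117 mm, mat 108 mm, brace 101 mm, so the choice stands. I'll look at the brace from close by first, on the way.

```bash
cat >> h.py <<'E'
def delta(x,y,z,yaw=None):
    """target TCP, tool-y heading in deg (mod 180; nearest), tool z down. prints x,y,z mm shift in tool axes & rotvec deg"""
    s=ctrl.get_state(); M=R.from_rotvec(s["tool_rot"]).as_matrix()
    cur=np.degrees(np.arctan2(M[1,1],M[0,1]))
    if yaw is None: yaw=cur
    yaw=cur+(yaw-cur+90)%180-90
    a=np.radians(yaw); ty=np.array([np.cos(a),np.sin(a),0]); tz=np.array([0,0,-1.]); tx=np.cross(ty,tz)
    w=M.T@np.c_[tx,ty,tz]
    p=M.T@(np.array([x,y,z])-s["position"])
    print("t",round(s["time"],2),"pos",np.round(s["position"],4),"yaw",round(cur,1),"tilt",np.degrees(np.arccos(-M[2,2])).round(2),"j7",s["joint_positions"][6].round(2),"->",yaw)
    print("shift m",p.round(4),"rotvec deg",np.degrees(R.from_matrix(w).as_rotvec()).round(1))
E
python3 -c "
from h import *
delta(.53,-.198,.26,-17)"
```

```text
t 0.1 pos [ 0.198  -0.6186  0.2216] yaw -72.2 tilt 0.1 j7 -0.06 -> -17.000000000000014
shift m [ 0.4445 -0.2994 -0.038 ] rotvec deg [ -0.1  -0.  -55.2]
```

```bash
python3 -m handwheel '[{"x":0.03,"y":-0.02,"z":-0.003,"wz":-4},{"x":0.065,"y":-0.043,"z":-0.006,"wz":-9},{"x":0.1,"y":-0.066,"z":-0.01,"wz":-13},{"x":0.134,"y":-0.09,"z":-0.012,"wz":-17},{"x":0.168,"y":-0.112,"z":-0.015,"wz":-21},{"x":0.202,"y":-0.136,"z":-0.018,"wz":-26},{"x":0.236,"y":-0.16,"z":-0.02,"wz":-30},{"x":0.27,"y":-0.182,"z":-0.023,"wz":-34},{"x":0.304,"y":-0.205,"z":-0.026,"wz":-38},{"x":0.338,"y":-0.228,"z":-0.029,"wz":-42}]' 0.087 20; python3 -c "
from h import *
delta(.53,-.198,.26,-17)"
```

```text
t 0.1 pos [ 0.198  -0.6186  0.2216] yaw -72.2 tilt 0.1 j7 -0.06 -> -17.000000000000014
shift m [ 0.4445 -0.2994 -0.038 ] rotvec deg [ -0.1  -0.  -55.2]invalid input at $[0]: expected keys x, y, z, wx, wy, wz
```

```bash
python3 -m handwheel '[{"x":0.03,"y":-0.02,"z":-0.003,"wx":0,"wy":0,"wz":-4},{"x":0.065,"y":-0.043,"z":-0.006,"wx":0,"wy":0,"wz":-9},{"x":0.1,"y":-0.066,"z":-0.01,"wx":0,"wy":0,"wz":-13},{"x":0.134,"y":-0.09,"z":-0.012,"wx":0,"wy":0,"wz":-17},{"x":0.168,"y":-0.112,"z":-0.015,"wx":0,"wy":0,"wz":-21},{"x":0.202,"y":-0.136,"z":-0.018,"wx":0,"wy":0,"wz":-26},{"x":0.236,"y":-0.16,"z":-0.02,"wx":0,"wy":0,"wz":-30},{"x":0.27,"y":-0.182,"z":-0.023,"wx":0,"wy":0,"wz":-34},{"x":0.304,"y":-0.205,"z":-0.026,"wx":0,"wy":0,"wz":-38},{"x":0.338,"y":-0.228,"z":-0.029,"wx":0,"wy":0,"wz":-42}]' 0.087 20; python3 -c "
from h import *
delta(.53,-.198,.26,-17)"
```

```text
time: 0.93
position: [0.4511, -0.2971, 0.2515]
tool_rot: [-2.722, -1.569, 0.001]
ft_force: [1.1, -1.0, -0.6]
grip_width: 1.0
grip_force: 0.0
t 0.93 pos [ 0.4511 -0.2971  0.2515] yaw -30.1 tilt 0.03 j7 -0.02 -> -17.0
shift m [ 0.1252  0.0186 -0.0086] rotvec deg [ -0.    0.  -13.1]
```

```bash
python3 -m handwheel '[{"x":0.03,"y":0.005,"z":-0.002,"wx":0,"wy":0,"wz":-4},{"x":0.06,"y":0.009,"z":-0.004,"wx":0,"wy":0,"wz":-8},{"x":0.09,"y":0.013,"z":-0.006,"wx":0,"wy":0,"wz":-11},{"x":0.115,"y":0.017,"z":-0.008,"wx":0,"wy":0,"wz":-13},{"x":0.125,"y":0.018,"z":-0.008,"wx":0,"wy":0,"wz":-13},{"x":0.125,"y":0.018,"z":-0.008,"wx":0,"wy":0,"wz":-13}]'; python3 - <<'E'
from h import *
import pickle
d=grab("wrist"); save(d,"w1.png"); pickle.dump(d,open("w1.pkl","wb"))
print(d["hand_eye"],d["K"],d["k1"],ctrl.get_state()["position"],proj(d,[.53,-.198,.107]))
E
```

```text
time: 1.43
position: [0.5302, -0.197, 0.2593]
tool_rot: [-2.525, -1.868, -0.001]
ft_force: [0.5, -0.7, 0.3]
grip_width: 1.002
grip_force: 0.0
[[ 7.20529724e-04 -9.65743944e-01 -2.59495889e-01  7.13673690e-02]
 [ 9.99998840e-01  3.47635576e-04  1.48288259e-03  8.16999754e-04]
 [-1.34187488e-03 -2.59496656e-01  9.65743074e-01 -1.62410783e-01]
 [ 0.00000000e+00  0.00000000e+00  0.00000000e+00  1.00000000e+00]] [[414.20985828   0.         319.47493496]
 [  0.         414.20985828 243.18449135]
 [  0.           0.           1.        ]] -0.09842186270932146 [ 0.52888056 -0.19960154  0.25905382] (np.float64(318.0044492377523), np.float64(228.3733050194023))
```

View pics/w1.png

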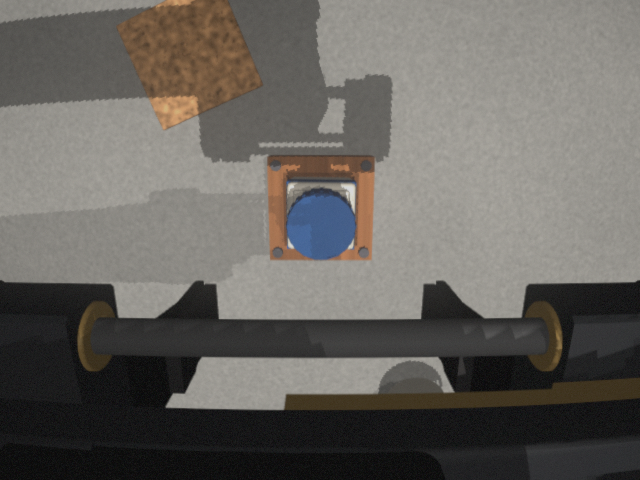

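The wrist picture shows the brace at (321,208) with the blue cap at (321,224), the jar square to the brace, and the mat at (190,60).

```bash
cat >> h.py <<'E'
def big(d,lo,hi,box,close=0,op=0):
    h=cv2.cvtColor(d["image"],cv2.COLOR_RGB2HSV); m=cv2.inRange(h,lo,hi)
    if lo[0]==0: m|=cv2.inRange(h,(172,)+lo[1:],(180,)+hi[1:])
    z=np.zeros_like(m); x0,y0,x1,y1=box; z[y0:y1,x0:x1]=m[y0:y1,x0:x1]
    if op: z=cv2.morphologyEx(z,cv2.MORPH_OPEN,np.ones((op,op)))
    if close: z=cv2.morphologyEx(z,cv2.MORPH_CLOSE,np.ones((close,close)))
    return max(cv2.findContours(z,0,2)[0],key=cv2.contourArea)
def rect(d,c,z):
    P=np.array([onz(d,p,z)[:2] for p in c[:,0].astype(float)])*1e3
    r=cv2.minAreaRect(P.astype(np.float32)); print(" rect ctr",np.round(r[0],1),"size",np.round(r[1],1),"ang",round(r[2]%90,1)); return r
def circ(d,c,z):
    P=(np.array([onz(d,p,z)[:2] for p in c[:,0].astype(float)])*1e3).astype(np.float32)
    (x,y),r=cv2.minEnclosingCircle(P); print(" circ",round(x,1),round(y,1),"dia",round(2*r,1)," bbox mid",(P.min(0)+P.max(0))/2)
E
python3 - <<'E'
from h import *
import pickle
d=pickle.load(open("w1.pkl","rb"))
c=big(d,(3,80,20),(20,255,220),(240,152,400,275),31); rect(d,c,.032)
c=big(d,(100,100,40),(130,255,255),(270,170,370,270)); circ(d,c,.107); print(cv2.boundingRect(c))
delta(.477,.189,.26,10)
E
```

```text
rect ctr [ 532.6 -196.9] size [ 99.8 100. ] ang 73.0
 circ 532.6 -196.1 dia 54.3  bbox mid [ 532.4101  -196.28389]
(287, 194, 68, 65)
t 1.48 pos [ 0.5289 -0.1996  0.2591] yaw -17.2 tilt 0.07 j7 -0.05 -> 10.0
shift m [ 0.3559 -0.1644 -0.0009] rotvec deg [ -0.1   0.  -27.2]
```

```bash
python3 -m handwheel '[{"x":0.03,"y":-0.014,"z":0,"wx":0,"wy":0,"wz":-3},{"x":0.067,"y":-0.031,"z":0,"wx":0,"wy":0,"wz":-6},{"x":0.104,"y":-0.048,"z":0,"wx":0,"wy":0,"wz":-9},{"x":0.141,"y":-0.065,"z":0,"wx":0,"wy":0,"wz":-12},{"x":0.178,"y":-0.082,"z":0,"wx":0,"wy":0,"wz":-15},{"x":0.215,"y":-0.099,"z":0,"wx":0,"wy":0,"wz":-18},{"x":0.252,"y":-0.116,"z":0,"wx":0,"wy":0,"wz":-21},{"x":0.289,"y":-0.133,"z":0,"wx":0,"wy":0,"wz":-24},{"x":0.325,"y":-0.15,"z":0,"wx":0,"wy":0,"wz":-27},{"x":0.355,"y":-0.164,"z":0,"wx":0,"wy":0,"wz":-27}]'; python3 -m handwheel '[{"x":0,"y":0,"z":0,"wx":0,"wy":0,"wz":0},{"x":0,"y":0,"z":0,"wx":0,"wy":0,"wz":0}]';python3 - <<'E'
from h import *
import pickle
d=grab("wrist"); save(d,"w2.png"); pickle.dump(d,open("w2.pkl","wb"))
c=big(d,(0,150,100),(8,255,255),(250,150,400,275)); circ(d,c,.104); print(cv2.boundingRect(c))
c=big(d,(100,120,40),(130,255,255),(200,50,450,280),101); rect(d,c,.02)
delta(.477,.189,.1,10)
E
```

```text
time: 2.32
position: [0.4773, 0.1876, 0.2595]
tool_rot: [2.025, 2.4, -0.001]
ft_force: [1.4, -0.5, -0.2]
grip_width: 1.0
grip_force: 0.0
time: 2.48
position: [0.4775, 0.1872, 0.2593]
tool_rot: [2.024, 2.402, -0.002]
ft_force: [1.3, -0.6, 0.4]
grip_width: 0.998
grip_force: 0.0
 circ 478.0 191.4 dia 52.7  bbox mid [478.26004 190.41678]
(289, 189, 64, 64)
 rect ctr [463.4 180. ] size [118.6 119.2] ang 1.9
t 2.53 pos [0.4781 0.1853 0.2591] yaw 9.6 tilt 0.11 j7 -0.29 -> 10.0
shift m [ 0.0041 -0.0004  0.1591] rotvec deg [-0.   0.1 -0.4]
```

View pics/w2.png

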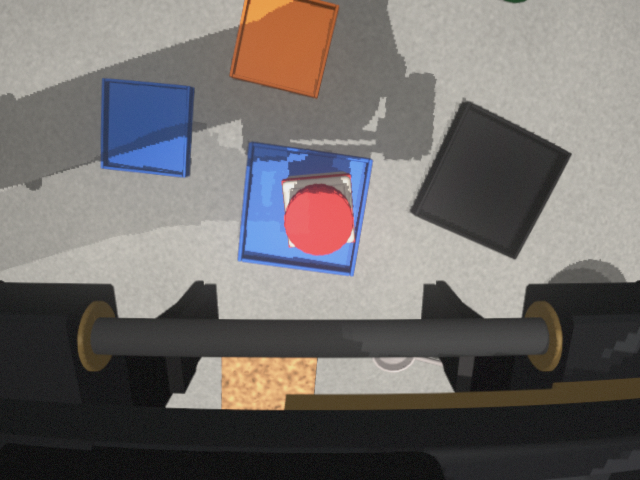

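The picture shows the red cap at (320,220) in the blue tray (305,208), the jar's far body edge running from (283,179) to (351,174), and mat, black and orange trays well apart from it. I'll fit that edge for the jar's heading.

```bash
python3 - <<'E'
from h import *
import pickle
d=pickle.load(open("w2.pkl","rb")); im=d["image"]
hsv=cv2.cvtColor(im,cv2.COLOR_RGB2HSV)
nb=~((hsv[...,0]>95)&(hsv[...,0]<135)&(hsv[...,1]>60))
print(''.join('') )
P=[]
for u in range(286,348,3):
    col=nb[160:200,u]; v=160+np.argmax(col); P.append((u,v)); 
print(P); print(im[170:184,310].tolist())
def head(P,z):
    Q=np.array([onz(d,p,z)[:2] for p in P]); vx,vy,x,y=cv2.fitLine(Q.astype(np.float32),cv2.DIST_HUBER,0,.001,.001).ravel(); return np.degrees(np.arctan2(vy,vx))%90
print("far edge",head(P,.064))
L=[]
for v in range(184,232,3):
    row=nb[v,265:320]; L.append((265+np.argmax(row),v))
print(L,head(L,.064))
ps=np.array([ (ctrl.get_image("wrist"),ctrl.get_state()["position"])[1] for _ in range(3)]); print(ps)
E
```

```text
[(286, np.int64(179)), (289, np.int64(176)), (292, np.int64(176)), (295, np.int64(176)), (298, np.int64(175)), (301, np.int64(175)), (304, np.int64(175)), (307, np.int64(174)), (310, np.int64(174)), (313, np.int64(174)), (316, np.int64(174)), (319, np.int64(173)), (322, np.int64(173)), (325, np.int64(173)), (328, np.int64(173)), (331, np.int64(172)), (334, np.int64(172)), (337, np.int64(172)), (340, np.int64(171)), (343, np.int64(172)), (346, np.int64(173))]
[[69, 79, 124], [69, 77, 121], [68, 76, 120], [76, 80, 120], [96, 92, 106], [107, 96, 99], [105, 77, 82], [106, 60, 69], [112, 71, 77], [120, 105, 105], [134, 125, 121], [142, 132, 128], [142, 134, 130], [143, 132, 128]]
far edge 14.539715
[(np.int64(281), 184), (np.int64(282), 187), (np.int64(282), 190), (np.int64(283), 193), (np.int64(283), 196), (np.int64(283), 199), (np.int64(284), 202), (np.int64(284), 205), (np.int64(284), 208), (np.int64(285), 211), (np.int64(284), 214), (np.int64(284), 217), (np.int64(284), 220), (np.int64(284), 223), (np.int64(284), 226), (np.int64(285), 229)] 12.374924
[[0.47841591 0.18453642 0.25907269]
 [0.47852741 0.18439182 0.25910482]
 [0.47852688 0.18466533 0.25919331]]
```

```bash
python3 -c "
from h import *
delta(.478,.1905,.075,10)"; python3 -m handwheel '[{"x":0.006,"y":0,"z":0.03,"wx":0,"wy":0,"wz":0},{"x":0.006,"y":0,"z":0.07,"wx":0,"wy":0,"wz":0},{"x":0.006,"y":0,"z":0.105,"wx":0,"wy":0,"wz":0},{"x":0.006,"y":0,"z":0.13,"wx":0,"wy":0,"wz":0},{"x":0.006,"y":0,"z":0.13,"wx":0,"wy":0,"wz":0},{"x":0.006,"y":0,"z":0.13,"wx":0,"wy":0,"wz":0}]'; python3 - <<'E'
from h import *
d=grab("wrist"); save(d,"w3.png")
c=big(d,(0,150,100),(8,255,255),(150,100,500,400)); circ(d,c,.104); print(cv2.boundingRect(c))
delta(.478,.1905,.075,10)
E
```

```text
t 2.68 pos [0.4785 0.1847 0.2592] yaw 9.5 tilt 0.07 j7 -0.29 -> 10.0
shift m [0.0061 0.0005 0.1842] rotvec deg [-0.   0.1 -0.5]
time: 3.18
position: [0.4764, 0.1919, 0.1288]
tool_rot: [-2.026, -2.399, 0.004]
ft_force: [1.0, 0.9, 0.2]
grip_width: 0.998
grip_force: 0.0
 circ 477.3 192.0 dia 56.2  bbox mid [477.58667 195.23569]
(264, 228, 110, 92)
t 3.23 pos [0.4776 0.1928 0.1305] yaw 9.6 tilt 0.04 j7 -0.39 -> 10.0
shift m [-0.0024 -0.0001  0.0555] rotvec deg [ 0.  -0.  -0.4]
```

```bash
python3 -m handwheel '[{"x":-0.001,"y":0,"z":0.025,"wx":0,"wy":0,"wz":0},{"x":-0.001,"y":0,"z":0.045,"wx":0,"wy":0,"wz":0},{"x":-0.001,"y":0,"z":0.055,"wx":0,"wy":0,"wz":0},{"x":-0.001,"y":0,"z":0.055,"wx":0,"wy":0,"wz":0}]'; python3 -m handwheel '[{"x":0,"y":0,"z":0,"wx":0,"wy":0,"wz":0},{"x":0,"y":0,"z":0,"wx":0,"wy":0,"wz":0},{"x":0,"y":0,"z":0,"wx":0,"wy":0,"wz":0},{"x":0,"y":0,"z":0,"wx":0,"wy":0,"wz":0},{"x":0,"y":0,"z":0,"wx":0,"wy":0,"wz":0},{"x":0,"y":0,"z":0,"wx":0,"wy":0,"wz":0}]' 0.04 25
```

```text
time: 3.57
position: [0.4769, 0.192, 0.0743]
tool_rot: [-2.025, -2.401, 0.001]
ft_force: [-0.7, 0.6, -0.9]
grip_width: 1.001
grip_force: 0.0
time: 4.07
position: [0.4768, 0.1926, 0.0749]
tool_rot: [2.025, 2.402, -0.0]
ft_force: [-1.8, -0.6, 1.3]
grip_width: 0.63
grip_force: 1.1
```

```bash
python3 -m handwheel '[{"x":0,"y":0,"z":0,"wx":0,"wy":0,"wz":0},{"x":0,"y":0,"z":0,"wx":0,"wy":0,"wz":0},{"x":0,"y":0,"z":0,"wx":0,"wy":0,"wz":0},{"x":0,"y":0,"z":-0.015,"wx":0,"wy":0,"wz":0},{"x":0,"y":0,"z":-0.035,"wx":0,"wy":0,"wz":0},{"x":0,"y":0,"z":-0.06,"wx":0,"wy":0,"wz":0},{"x":0,"y":0,"z":-0.06,"wx":0,"wy":0,"wz":0}]' 0.02 30; python3 -c "
from h import *
delta(.4522,-.0204,.135,-21)"
```

```text
time: 4.65
position: [0.4793, 0.1938, 0.1379]
tool_rot: [2.022, 2.399, 0.008]
ft_force: [1.5, 0.6, -2.6]
grip_width: 0.622
grip_force: 30.0
t 4.65 pos [0.4793 0.1938 0.1379] yaw 9.8 tilt 0.37 j7 -0.38 -> -21.0
shift m [-0.2065 -0.063   0.0024] rotvec deg [ 0.4 -0.1 30.8]
```

```bash
python3 -m handwheel '[{"x":-0.015,"y":-0.004,"z":0,"wx":0,"wy":0,"wz":3},{"x":-0.04,"y":-0.012,"z":0,"wx":0,"wy":0,"wz":7},{"x":-0.07,"y":-0.021,"z":0,"wx":0,"wy":0,"wz":11},{"x":-0.1,"y":-0.03,"z":0,"wx":0,"wy":0,"wz":15},{"x":-0.13,"y":-0.039,"z":0,"wx":0,"wy":0,"wz":20},{"x":-0.16,"y":-0.048,"z":0,"wx":0,"wy":0,"wz":24},{"x":-0.185,"y":-0.055,"z":0,"wx":0,"wy":0,"wz":28},{"x":-0.2,"y":-0.059,"z":0,"wx":0,"wy":0,"wz":31},{"x":-0.206,"y":-0.06,"z":0,"wx":0,"wy":0,"wz":31},{"x":-0.206,"y":-0.06,"z":0,"wx":0,"wy":0,"wz":31}]'; python3 -c "
from h import *
delta(.456,-.020,.075,-21)"
```

```text
time: 5.48
position: [0.4521, -0.0217, 0.1337]
tool_rot: [-2.594, -1.771, 0.001]
ft_force: [0.4, 0.6, -3.1]
grip_width: 0.622
grip_force: 30.0
t 5.48 pos [ 0.4521 -0.0217  0.1337] yaw -21.3 tilt 0.07 j7 -0.37 -> -21.0
shift m [0.003  0.0031 0.0587] rotvec deg [-0.1  0.  -0.3]
```

```bash
python3 -m handwheel '[{"x":0.003,"y":0.003,"z":0.02,"wx":0,"wy":0,"wz":0},{"x":0.003,"y":0.003,"z":0.04,"wx":0,"wy":0,"wz":0},{"x":0.003,"y":0.003,"z":0.05,"wx":0,"wy":0,"wz":0},{"x":0.003,"y":0.003,"z":0.056,"wx":0,"wy":0,"wz":0},{"x":0.003,"y":0.003,"z":0.058,"wx":0,"wy":0,"wz":0},{"x":0.003,"y":0.003,"z":0.06,"wx":0,"wy":0,"wz":0},{"x":0.003,"y":0.003,"z":0.06,"wx":0,"wy":0,"wz":0}]'; python3 -c "
from h import *
delta(.456,-.020,.074,-21)"
```

```text
time: 6.07
position: [0.4569, -0.0185, 0.0749]
tool_rot: [2.592, 1.775, 0.001]
ft_force: [-0.4, -0.3, -3.5]
grip_width: 0.622
grip_force: 30.0
t 6.07 pos [ 0.4569 -0.0185  0.0749] yaw -21.2 tilt 0.04 j7 -0.44 -> -21.0
shift m [-0.0018 -0.0003  0.0009] rotvec deg [ 0.  -0.  -0.2]
```

Not yet touching; down a little more, then release and rise.

```bash
python3 -m handwheel '[{"x":0,"y":0,"z":0.001,"wx":0,"wy":0,"wz":0},{"x":0,"y":0,"z":0.002,"wx":0,"wy":0,"wz":0},{"x":0,"y":0,"z":0.002,"wx":0,"wy":0,"wz":0}]'; 
```

```text
time: 6.32
position: [0.4573, -0.0188, 0.0738]
tool_rot: [2.592, 1.773, 0.001]
ft_force: [-1.4, 0.2, 3.3]
grip_width: 0.624
grip_force: 30.0
```

```bash
python3 -m handwheel '[{"x":0,"y":0,"z":0,"wx":0,"wy":0,"wz":0},{"x":0,"y":0,"z":0,"wx":0,"wy":0,"wz":0},{"x":0,"y":0,"z":0,"wx":0,"wy":0,"wz":0},{"x":0,"y":0,"z":-0.01,"wx":0,"wy":0,"wz":0},{"x":0,"y":0,"z":-0.03,"wx":0,"wy":0,"wz":0},{"x":0,"y":0,"z":-0.06,"wx":0,"wy":0,"wz":0},{"x":0,"y":0,"z":-0.1,"wx":0,"wy":0,"wz":0},{"x":0,"y":0,"z":-0.14,"wx":0,"wy":0,"wz":0},{"x":0,"y":0,"z":-0.18,"wx":0,"wy":0,"wz":0},{"x":0,"y":0,"z":-0.185,"wx":0,"wy":0,"wz":0}]' 0.087; python3 - <<'E'
from h import *
import pickle
d=grab("wrist"); save(d,"w4.png"); pickle.dump(d,open("w4.pkl","wb"))
c=big(d,(0,150,100),(8,255,255),(200,100,450,300)); circ(d,c,.103); print(cv2.boundingRect(c))
delta(.5326,-.1966,.135,-17)
E
```

```text
time: 7.15
position: [0.4602, -0.0187, 0.2656]
tool_rot: [2.585, 1.769, 0.013]
ft_force: [1.2, -0.5, 0.2]
grip_width: 1.001
grip_force: 0.0
 circ 457.5 -20.3 dia 55.6  bbox mid [456.832   -19.85849]
(279, 194, 68, 67)
t 7.2 pos [ 0.4595 -0.0188  0.2634] yaw -21.2 tilt 0.59 j7 -0.32 -> -17.0
shift m [-0.1394  0.1312  0.1296] rotvec deg [ 0.6 -0.1 -4.2]
```

View pics/w4.png

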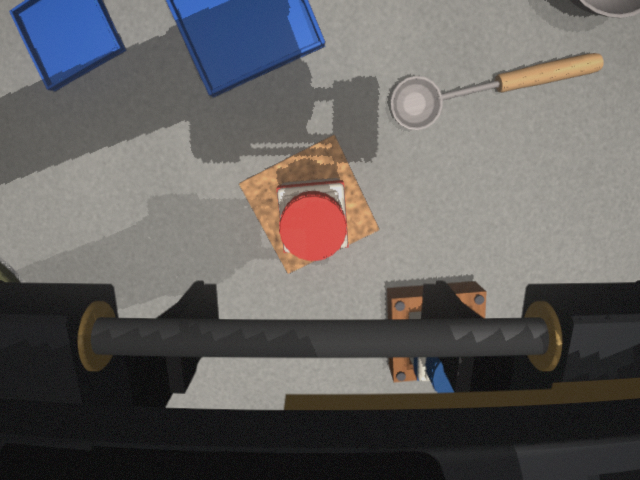

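The red jar stands upright in the middle of the mat (cap at (313,227)). Next, the blue jar.

```bash
python3 -m handwheel '[{"x":-0.02,"y":0.019,"z":0.01,"wx":0,"wy":0,"wz":0},{"x":-0.045,"y":0.043,"z":0.025,"wx":0,"wy":0,"wz":-2},{"x":-0.07,"y":0.066,"z":0.045,"wx":0,"wy":0,"wz":-3},{"x":-0.095,"y":0.09,"z":0.065,"wx":0,"wy":0,"wz":-4},{"x":-0.12,"y":0.113,"z":0.09,"wx":0.6,"wy":0,"wz":-4},{"x":-0.139,"y":0.131,"z":0.115,"wx":0.6,"wy":0,"wz":-4},{"x":-0.139,"y":0.131,"z":0.13,"wx":0.6,"wy":0,"wz":-4},{"x":-0.139,"y":0.131,"z":0.13,"wx":0.6,"wy":0,"wz":-4}]'; python3 - <<'E'
from h import *
d=grab("wrist")
c=big(d,(100,100,40),(130,255,255),(200,100,450,400)); circ(d,c,.107); print(cv2.boundingRect(c))
delta(.5326,-.1966,.079,-17)
E
```

```text
time: 7.87
position: [0.5248, -0.1966, 0.1222]
tool_rot: [-2.518, -1.849, 0.016]
ft_force: [-0.6, 0.8, 0.1]
grip_width: 1.0
grip_force: 0.0
 circ 532.7 -195.5 dia 54.7  bbox mid [ 532.5879  -193.95288]
(276, 232, 117, 88)
t 7.92 pos [ 0.5262 -0.1952  0.1247] yaw -17.3 tilt 0.95 j7 -0.1 -> -17.0
shift m [0.0005 0.0073 0.0456] rotvec deg [-0.9 -0.1 -0.3]
```

```bash
python3 -m handwheel '[{"x":0.0005,"y":0.005,"z":0,"wx":-0.6,"wy":0,"wz":0},{"x":0.0005,"y":0.006,"z":0.02,"wx":-0.6,"wy":0,"wz":0},{"x":0.0005,"y":0.006,"z":0.035,"wx":-0.6,"wy":0,"wz":0},{"x":0.0005,"y":0.006,"z":0.044,"wx":-0.6,"wy":0,"wz":0},{"x":0.0005,"y":0.006,"z":0.045,"wx":-0.6,"wy":0,"wz":0},{"x":0.0005,"y":0.006,"z":0.045,"wx":-0.6,"wy":0,"wz":0}]'; python3 -c "
from h import *
delta(.5326,-.196,.079,-17)"
```

```text
time: 8.42
position: [0.5341, -0.1965, 0.0833]
tool_rot: [2.528, 1.864, 0.001]
ft_force: [-0.5, 0.5, -0.2]
grip_width: 1.002
grip_force: 0.0
t 8.42 pos [ 0.5341 -0.1965  0.0833] yaw -17.2 tilt 0.06 j7 -0.12 -> -17.0
shift m [-0.     -0.0016  0.0043] rotvec deg [ 0.1 -0.  -0.2]
```

```bash
python3 -m handwheel '[{"x":0,"y":-0.001,"z":0.004,"wx":0,"wy":0,"wz":0},{"x":0,"y":-0.001,"z":0.004,"wx":0,"wy":0,"wz":0},{"x":0,"y":-0.001,"z":0.004,"wx":0,"wy":0,"wz":0},{"x":0,"y":-0.001,"z":0.004,"wx":0,"wy":0,"wz":0},{"x":0,"y":-0.001,"z":0.004,"wx":0,"wy":0,"wz":0},{"x":0,"y":-0.001,"z":0.004,"wx":0,"wy":0,"wz":0},{"x":0,"y":-0.001,"z":0.004,"wx":0,"wy":0,"wz":0},{"x":0,"y":-0.001,"z":0.004,"wx":0,"wy":0,"wz":0},{"x":0,"y":-0.001,"z":0.004,"wx":0,"wy":0,"wz":0}]' 0.02 30;  python3 -m handwheel '[{"x":0,"y":0,"z":-0.008,"wx":0,"wy":0,"wz":0},{"x":0,"y":0,"z":-0.02,"wx":0,"wy":0,"wz":0},{"x":0,"y":0,"z":-0.035,"wx":0,"wy":0,"wz":0},{"x":0,"y":0,"z":-0.055,"wx":0,"wy":0,"wz":0},{"x":0,"y":0,"z":-0.075,"wx":0,"wy":0,"wz":0},{"x":0,"y":0,"z":-0.1,"wx":0,"wy":0,"wz":0},{"x":0,"y":0,"z":-0.115,"wx":0,"wy":0,"wz":0},{"x":0,"y":0,"z":-0.12,"wx":0,"wy":0,"wz":0},{"x":0,"y":0,"z":-0.12,"wx":0,"wy":0,"wz":0}]' ; python3 -c "
from h import *
delta(.463,.180,.2,-1)"
```

```text
time: 9.17
position: [0.5325, -0.1967, 0.0787]
tool_rot: [-2.529, -1.863, 0.0]
ft_force: [-2.5, 0.9, 2.1]
grip_width: 0.619
grip_force: 30.0
time: 9.92
position: [0.5336, -0.197, 0.2004]
tool_rot: [2.527, 1.862, 0.003]
ft_force: [1.0, -0.1, -3.9]
grip_width: 0.62
grip_force: 30.0
t 9.92 pos [ 0.5336 -0.197   0.2004] yaw -17.2 tilt 0.19 j7 -0.07 -> -1.0
shift m [ 3.391e-01 -1.792e-01 -3.000e-04] rotvec deg [  0.2   0.  -16.2]
```

```bash
python3 -m handwheel '[{"x":0.015,"y":-0.008,"z":0,"wx":0,"wy":0,"wz":-1},{"x":0.04,"y":-0.021,"z":0,"wx":0,"wy":0,"wz":-2},{"x":0.07,"y":-0.037,"z":0,"wx":0,"wy":0,"wz":-3},{"x":0.1,"y":-0.053,"z":0,"wx":0,"wy":0,"wz":-5},{"x":0.13,"y":-0.069,"z":0,"wx":0,"wy":0,"wz":-6},{"x":0.16,"y":-0.085,"z":0,"wx":0,"wy":0,"wz":-8},{"x":0.19,"y":-0.1,"z":0,"wx":0,"wy":0,"wz":-9},{"x":0.22,"y":-0.116,"z":0,"wx":0,"wy":0,"wz":-11},{"x":0.25,"y":-0.132,"z":0,"wx":0,"wy":0,"wz":-12},{"x":0.275,"y":-0.145,"z":0,"wx":0,"wy":0,"wz":-14}]';  python3 -c "
from h import *
delta(.463,.180,.1,-1)"
```

```text
time: 10.75
position: [0.4735, 0.1118, 0.1972]
tool_rot: [-2.278, -2.16, 0.002]
ft_force: [0.6, 0.8, -3.5]
grip_width: 0.619
grip_force: 30.0
t 10.75 pos [0.4735 0.1118 0.1972] yaw -3.1 tilt 0.14 j7 -0.34 -> -1.0
shift m [ 0.0675 -0.0139  0.0972] rotvec deg [-0.1 -0.  -2.1]
```

```bash
python3 -m handwheel '[{"x":0.025,"y":-0.005,"z":0,"wx":0,"wy":0,"wz":-1},{"x":0.047,"y":-0.01,"z":0,"wx":0,"wy":0,"wz":-2},{"x":0.06,"y":-0.014,"z":0.01,"wx":0,"wy":0,"wz":-2},{"x":0.067,"y":-0.014,"z":0.03,"wx":0,"wy":0,"wz":-2},{"x":0.067,"y":-0.014,"z":0.055,"wx":0,"wy":0,"wz":-2},{"x":0.067,"y":-0.014,"z":0.08,"wx":0,"wy":0,"wz":-2},{"x":0.067,"y":-0.014,"z":0.1,"wx":0,"wy":0,"wz":-2},{"x":0.067,"y":-0.014,"z":0.11,"wx":0,"wy":0,"wz":-2},{"x":0.067,"y":-0.014,"z":0.11,"wx":0,"wy":0,"wz":-2},{"x":0.067,"y":-0.014,"z":0.11,"wx":0,"wy":0,"wz":-2}]';  python3 -c "
from h import *
delta(.463,.180,.0757,-1)"
```

```text
time: 11.58
position: [0.4649, 0.1768, 0.0882]
tool_rot: [-2.244, -2.197, 0.001]
ft_force: [0.5, 0.4, -2.3]
grip_width: 0.62
grip_force: 30.0
t 11.58 pos [0.4649 0.1768 0.0882] yaw -1.2 tilt 0.09 j7 -0.57 -> -1.0
shift m [ 0.0032 -0.002   0.0125] rotvec deg [-0.1 -0.  -0.2]
```

```bash
python3 -m handwheel '[{"x":0.002,"y":-0.002,"z":0.006,"wx":0,"wy":0,"wz":0},{"x":0.002,"y":-0.002,"z":0.01,"wx":0,"wy":0,"wz":0},{"x":0.002,"y":-0.002,"z":0.012,"wx":0,"wy":0,"wz":0},{"x":0.002,"y":-0.002,"z":0.013,"wx":0,"wy":0,"wz":0},{"x":0.002,"y":-0.002,"z":0.013,"wx":0,"wy":0,"wz":0}]'
```

```text
time: 12.0
position: [0.4638, 0.1786, 0.0758]
tool_rot: [2.245, 2.197, 0.001]
ft_force: [-0.7, -0.2, -3.9]
grip_width: 0.621
grip_force: 30.0
```

```bash
python3 -m handwheel '[{"x":0,"y":0,"z":0.001,"wx":0,"wy":0,"wz":0},{"x":0,"y":0,"z":0.002,"wx":0,"wy":0,"wz":0},{"x":0,"y":0,"z":0.002,"wx":0,"wy":0,"wz":0}]'
```

```text
time: 12.25
position: [0.464, 0.1788, 0.0755]
tool_rot: [2.245, 2.196, -0.001]
ft_force: [-5.4, -2.9, 13.0]
grip_width: 0.623
grip_force: 30.0
```

Contact with the tray floor. Release, rise, and look.

```bash
python3 -m handwheel '[{"x":0,"y":0,"z":-0.001,"wx":0,"wy":0,"wz":0},{"x":0,"y":0,"z":-0.001,"wx":0,"wy":0,"wz":0},{"x":0,"y":0,"z":-0.001,"wx":0,"wy":0,"wz":0},{"x":0,"y":0,"z":-0.01,"wx":0,"wy":0,"wz":0},{"x":0,"y":0,"z":-0.03,"wx":0,"wy":0,"wz":0},{"x":0,"y":0,"z":-0.06,"wx":0,"wy":0,"wz":0},{"x":0,"y":0,"z":-0.1,"wx":0,"wy":0,"wz":0},{"x":0,"y":0,"z":-0.14,"wx":0,"wy":0,"wz":0},{"x":0,"y":0,"z":-0.165,"wx":0,"wy":0,"wz":0},{"x":0,"y":0,"z":-0.165,"wx":0,"wy":0,"wz":0}]' 0.087; python3 - <<'E'
from h import *
d=grab("wrist"); 
c=big(d,(100,120,40),(130,255,255),(200,50,450,280),101); rect(d,c,.02)
import pickle; pickle.dump(d,open("w5.pkl","wb")); s=grab("side")
save(s,"s5.png"); x=np.hstack([d["image"][120:300,220:420],s["image"][150:360,280:380][:180]]); cv2.imwrite("pics/c5.png",cv2.resize(x[:,:,::-1],None,fx=2,fy=2))
delta(.4575,-.0200,.185,-21)
E
```

```text
time: 13.08
position: [0.4668, 0.1802, 0.2451]
tool_rot: [2.241, 2.193, 0.014]
ft_force: [0.1, 0.5, -0.1]
grip_width: 0.997
grip_force: 0.0
 rect ctr [463.2 180. ] size [118.6 119. ] ang 1.9
t 13.18 pos [0.4643 0.1788 0.2399] yaw -1.3 tilt 0.17 j7 -0.45 -> -21.0
shift m [-0.1989 -0.0026  0.0548] rotvec deg [ 0.2 -0.  19.7]
```

View pics/c5.png

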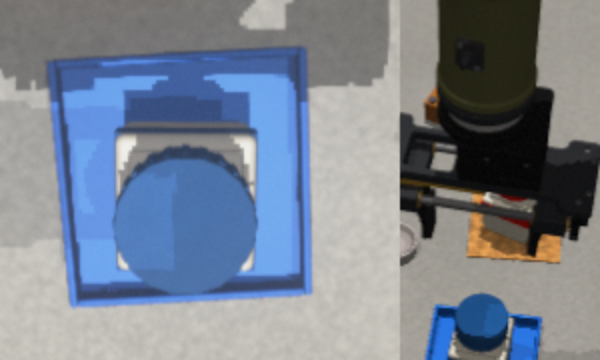

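The crop shows the blue jar upright in the middle of the tray. Now back to the red one.

```bash
python3 -m handwheel '[{"x":-0.025,"y":0,"z":0.005,"wx":0,"wy":0,"wz":3},{"x":-0.06,"y":0,"z":0.01,"wx":0,"wy":0,"wz":7},{"x":-0.095,"y":-0.001,"z":0.02,"wx":0,"wy":0,"wz":11},{"x":-0.13,"y":-0.002,"z":0.03,"wx":0,"wy":0,"wz":15},{"x":-0.165,"y":-0.002,"z":0.04,"wx":0,"wy":0,"wz":19},{"x":-0.19,"y":-0.002,"z":0.04,"wx":0,"wy":0,"wz":20},{"x":-0.199,"y":-0.002,"z":0.04,"wx":0,"wy":0,"wz":20},{"x":-0.199,"y":-0.002,"z":0.04,"wx":0,"wy":0,"wz":20},{"x":-0.199,"y":-0.002,"z":0.04,"wx":0,"wy":0,"wz":20}]'; python3 - <<'E'
from h import *
import pickle
d=grab("wrist"); save(d,"w6.png"); pickle.dump(d,open("w6.pkl","wb"))
c=big(d,(0,150,100),(8,255,255),(200,100,450,400),op=3); circ(d,c,.103); print(cv2.boundingRect(c))
delta(.4575,-.0200,.074,-21)
x=d["image"][100:300,220:420]; cv2.imwrite("pics/c6.png",cv2.resize(x[:,:,::-1],None,fx=3,fy=3))
E
```

```text
time: 13.93
position: [0.4569, -0.0193, 0.1978]
tool_rot: [-2.591, -1.773, -0.0]
ft_force: [-1.0, 0.8, -0.5]
grip_width: 0.996
grip_force: 0.0
 circ 457.0 -19.8 dia 55.4  bbox mid [457.0646   -19.947702]
(277, 206, 84, 82)
t 13.98 pos [ 0.4572 -0.0185  0.1981] yaw -21.1 tilt 0.09 j7 -0.34 -> -21.0
shift m [-0.0014  0.001   0.1241] rotvec deg [-0.1 -0.1 -0.1]
```

View pics/c6.png

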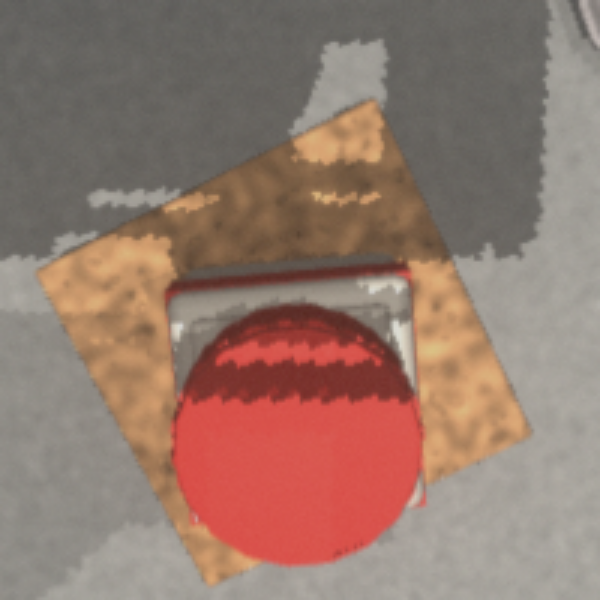

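The crop shows the red jar on the mat; its body corners are at crop (167,293), (408,278), (425,503) and (190,522). I'll cast these onto the body-top height.

```bash
python3 - <<'E'
from h import *
import pickle
d=pickle.load(open("w6.pkl","rb"))
Q=np.array([onz(d,(220+u/3,100+v/3),.063)[:2] for u,v in((169,292),(409,277),(424,502),(192,522))])*1e3
print(Q.round(1),Q.mean(0))
for i in range(4):
    e=Q[(i+1)%4]-Q[i]; print(np.linalg.norm(e).round(1),(np.degrees(np.arctan2(e[1],e[0]))%90).round(2))
# far edge line: boundary bright band top (white->red), dense fit by gradient
g=cv2.GaussianBlur(cv2.cvtColor(d["image"],cv2.COLOR_RGB2GRAY).astype(np.float32),(3,3),0)
P=[]
for u in range(280,352,2):
    c=np.diff(g[185:205,u]); P.append((u,185+np.argmax(c)+.5))
P=np.array(P); print(P[::4].tolist())
W=np.array([onz(d,p,.063)[:2] for p in P]).astype(np.float32); v=cv2.fitLine(W,cv2.DIST_HUBER,0,.001,.001).ravel(); print(np.degrees(np.arctan2(v[1],v[0]))%90)
E
```

```text
[[438.2  15.9]
 [493.4  -1.6]
 [477.5 -56.4]
 [421.  -40.2]] [457.5232432  -20.55690025]
57.9 72.41
57.1 73.91
58.8 74.02
58.7 73.0
[[280.0, 197.5], [288.0, 196.5], [296.0, 195.5], [304.0, 195.5], [312.0, 194.5], [320.0, 193.5], [328.0, 193.5], [336.0, 192.5], [344.0, 192.5]]
73.56781
```

```bash
python3 -m handwheel '[{"x":-0.001,"y":0.001,"z":0.03,"wx":0,"wy":0,"wz":0},{"x":-0.001,"y":0.001,"z":0.065,"wx":0,"wy":0,"wz":0},{"x":-0.001,"y":0.001,"z":0.095,"wx":0,"wy":0,"wz":0},{"x":-0.001,"y":0.001,"z":0.115,"wx":0,"wy":0,"wz":0},{"x":-0.001,"y":0.001,"z":0.122,"wx":0,"wy":0,"wz":0},{"x":-0.001,"y":0.001,"z":0.122,"wx":0,"wy":0,"wz":0},{"x":-0.001,"y":0.001,"z":0.122,"wx":0,"wy":0,"wz":0}]'; python3 -m handwheel '[{"x":0,"y":0,"z":0,"wx":0,"wy":0,"wz":0},{"x":0,"y":0,"z":0,"wx":0,"wy":0,"wz":0},{"x":0,"y":0,"z":0,"wx":0,"wy":0,"wz":0},{"x":0,"y":0,"z":0,"wx":0,"wy":0,"wz":0},{"x":0,"y":0,"z":0,"wx":0,"wy":0,"wz":0},{"x":0,"y":0,"z":0,"wx":0,"wy":0,"wz":0},{"x":0,"y":0,"z":0,"wx":0,"wy":0,"wz":0},{"x":0,"y":0,"z":0,"wx":0,"wy":0,"wz":0}]' 0.02 30; python3 -m handwheel '[{"x":0,"y":0,"z":-0.008,"wx":0,"wy":0,"wz":0},{"x":0,"y":0,"z":-0.02,"wx":0,"wy":0,"wz":0},{"x":0,"y":0,"z":-0.04,"wx":0,"wy":0,"wz":0},{"x":0,"y":0,"z":-0.06,"wx":0,"wy":0,"wz":0},{"x":0,"y":0,"z":-0.075,"wx":0,"wy":0,"wz":0},{"x":0,"y":0,"z":-0.08,"wx":0,"wy":0,"wz":0},{"x":0,"y":0,"z":-0.08,"wx":0,"wy":0,"wz":0}]'; python3 -c "
from h import *
delta(.5326,-.1966,.15,-21.4)"
```

```text
time: 14.57
position: [0.4586, -0.0203, 0.0773]
tool_rot: [-2.591, -1.776, -0.002]
ft_force: [0.4, -0.2, 0.3]
grip_width: 1.0
grip_force: 0.0
time: 15.23
position: [0.4575, -0.0215, 0.0766]
tool_rot: [-2.592, -1.773, 0.001]
ft_force: [-2.7, 0.7, 4.3]
grip_width: 0.623
grip_force: 30.0
time: 15.82
position: [0.4588, -0.0219, 0.1577]
tool_rot: [2.591, 1.772, 0.003]
ft_force: [-0.1, -0.0, -2.0]
grip_width: 0.62
grip_force: 30.0
t 15.82 pos [ 0.4588 -0.0219  0.1577] yaw -21.3 tilt 0.17 j7 -0.36 -> -21.400000000000006
shift m [-0.1361  0.1321  0.008 ] rotvec deg [ 0.2 -0.   0.1]
```

```bash
python3 -m handwheel '[{"x":-0.012,"y":0.012,"z":0,"wx":0,"wy":0,"wz":0},{"x":-0.032,"y":0.031,"z":0,"wx":0,"wy":0,"wz":0},{"x":-0.055,"y":0.053,"z":0,"wx":0,"wy":0,"wz":0},{"x":-0.078,"y":0.075,"z":0,"wx":0,"wy":0,"wz":0},{"x":-0.1,"y":0.097,"z":0,"wx":0,"wy":0,"wz":0},{"x":-0.12,"y":0.117,"z":0,"wx":0,"wy":0,"wz":0},{"x":-0.133,"y":0.129,"z":0,"wx":0,"wy":0,"wz":0},{"x":-0.136,"y":0.132,"z":0,"wx":0,"wy":0,"wz":0},{"x":-0.136,"y":0.132,"z":0,"wx":0,"wy":0,"wz":0},{"x":-0.136,"y":0.132,"z":0,"wx":0,"wy":0,"wz":0}]'; python3 -c "
from h import *
delta(.5326,-.1974,.12,-21.4)"
```

```text
time: 16.65
position: [0.5308, -0.1952, 0.155]
tool_rot: [-2.59, -1.772, 0.001]
ft_force: [0.5, 0.3, -3.6]
grip_width: 0.618
grip_force: 30.0
t 16.65 pos [ 0.5308 -0.1952  0.155 ] yaw -21.2 tilt 0.19 j7 -0.16 -> -21.39999999999999
shift m [-0.0015  0.0026  0.035 ] rotvec deg [-0.2 -0.1  0.2]
```

```bash
python3 -m handwheel '[{"x":-0.001,"y":0.002,"z":0.01,"wx":0,"wy":0,"wz":0.2},{"x":-0.001,"y":0.002,"z":0.025,"wx":0,"wy":0,"wz":0.2},{"x":-0.001,"y":0.002,"z":0.035,"wx":0,"wy":0,"wz":0.2},{"x":-0.001,"y":0.002,"z":0.035,"wx":0,"wy":0,"wz":0.2},{"x":-0.001,"y":0.002,"z":0.035,"wx":0,"wy":0,"wz":0.2}]'; python3 - <<'E'
from h import *
import pickle
d=grab("wrist"); save(d,"w7.png"); pickle.dump(d,open("w7.pkl","wb"))
delta(.5326,-.1974,.081,-21.4)
x=d["image"][120:370,220:420]; cv2.imwrite("pics/c7.png",cv2.resize(x[:,:,::-1],None,fx=2.4,fy=2.4))
E
```

```text
time: 17.07
position: [0.5324, -0.1969, 0.1206]
tool_rot: [-2.593, -1.77, 0.001]
ft_force: [-0.2, 0.1, -2.1]
grip_width: 0.622
grip_force: 30.0
t 17.12 pos [ 0.5331 -0.1973  0.1215] yaw -21.4 tilt 0.02 j7 -0.18 -> -21.39999999999999
shift m [-0.0003 -0.0004  0.0405] rotvec deg [-0. -0. -0.]
```

View pics/c7.png

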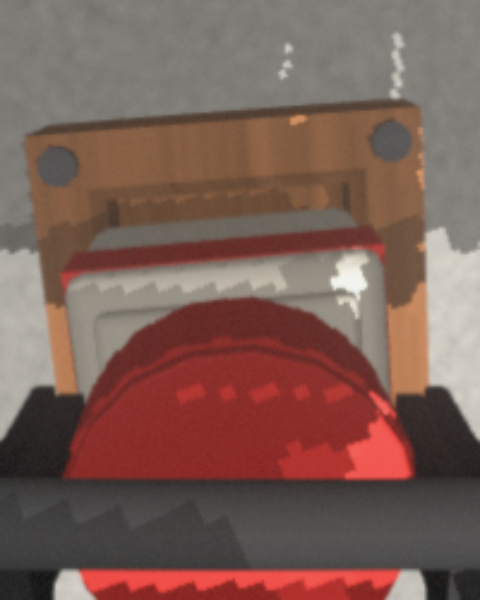

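The crop shows the jar above the well: brace far corners at crop (28,135) and (420,105), body far edge from (66,277) to (383,248), parallel and centred. Descend gently.

```bash
python3 -c "
from h import *
import pickle
d=pickle.load(open('w7.pkl','rb'))
q=lambda u,v,z: onz(d,(220+u/2.4,120+v/2.4),z)[:2]*1e3
a,b=q(68,284,.108),q(384,256,.108); c,e=q(28,135,.032),q(420,105,.032)
for p,r,n in((a,b,30),(c,e,50)):
    h=r-p; t=np.arctan2(h[1],h[0]); print(np.linalg.norm(h),np.degrees(t),(p+r)/2+n*np.array([np.sin(t),-np.cos(t)]))
"; python3 -m handwheel '[{"x":0,"y":0,"z":0.004,"wx":0,"wy":0,"wz":0},{"x":0,"y":0,"z":0.009,"wx":0,"wy":0,"wz":0},{"x":0,"y":0,"z":0.013,"wx":0,"wy":0,"wz":0},{"x":0,"y":0,"z":0.017,"wx":0,"wy":0,"wz":0},{"x":0,"y":0,"z":0.02,"wx":0,"wy":0,"wz":0},{"x":0,"y":0,"z":0.02,"wx":0,"wy":0,"wz":0}]'
```

```text
57.610005057109895 -16.12894111424555 [ 533.35252329 -197.93894765]
98.8193394733609 -17.014432042621685 [ 533.09674027 -197.28982518]
time: 17.62
position: [0.5325, -0.1977, 0.1005]
tool_rot: [-2.595, -1.768, 0.001]
ft_force: [-0.7, -0.4, -3.5]
grip_width: 0.62
grip_force: 30.0
```

```bash
python3 -m handwheel '[{"x":0,"y":0,"z":0.004,"wx":0,"wy":0,"wz":0},{"x":0,"y":0,"z":0.008,"wx":0,"wy":0,"wz":0},{"x":0,"y":0,"z":0.012,"wx":0,"wy":0,"wz":0},{"x":0,"y":0,"z":0.016,"wx":0,"wy":0,"wz":0},{"x":0,"y":0,"z":0.018,"wx":0,"wy":0,"wz":0},{"x":0,"y":0,"z":0.018,"wx":0,"wy":0,"wz":0}]'; python3 -m handwheel '[{"x":0,"y":0,"z":0.001,"wx":0,"wy":0,"wz":0},{"x":0,"y":0,"z":0.002,"wx":0,"wy":0,"wz":0},{"x":0,"y":0,"z":0.002,"wx":0,"wy":0,"wz":0}]'
```

```text
time: 18.12
position: [0.5326, -0.1977, 0.0827]
tool_rot: [-2.595, -1.769, 0.001]
ft_force: [0.1, 0.4, -2.4]
grip_width: 0.624
grip_force: 30.0
time: 18.37
position: [0.5331, -0.1979, 0.0815]
tool_rot: [-2.596, -1.769, -0.0]
ft_force: [-0.6, 0.8, -3.3]
grip_width: 0.621
grip_force: 30.0
```

```bash
python3 -m handwheel '[{"x":0,"y":0,"z":0.001,"wx":0,"wy":0,"wz":0},{"x":0,"y":0,"z":0.0015,"wx":0,"wy":0,"wz":0},{"x":0,"y":0,"z":0.0015,"wx":0,"wy":0,"wz":0},{"x":0,"y":0,"z":0.0015,"wx":0,"wy":0,"wz":0}]'
```

```text
time: 18.7
position: [0.5334, -0.1979, 0.0807]
tool_rot: [2.596, 1.769, 0.001]
ft_force: [-1.5, -0.1, 2.7]
grip_width: 0.621
grip_force: 30.0
```

```bash
python3 -m handwheel '[{"x":0,"y":0,"z":0,"wx":0,"wy":0,"wz":0},{"x":0,"y":0,"z":0,"wx":0,"wy":0,"wz":0},{"x":0,"y":0,"z":0,"wx":0,"wy":0,"wz":0},{"x":0,"y":0,"z":0,"wx":0,"wy":0,"wz":-3},{"x":0,"y":0,"z":0,"wx":0,"wy":0,"wz":-6},{"x":0,"y":0,"z":-0.0002,"wx":0,"wy":0,"wz":-10},{"x":0,"y":0,"z":-0.0003,"wx":0,"wy":0,"wz":-14},{"x":0,"y":0,"z":-0.0005,"wx":0,"wy":0,"wz":-18},{"x":0,"y":0,"z":-0.0006,"wx":0,"wy":0,"wz":-22},{"x":0,"y":0,"z":-0.0006,"wx":0,"wy":0,"wz":-22}]' 0.02 60; python3 -c "
from h import *
s=ctrl.get_state(); print(s['torque'],s['ft_force'])
delta(.5326,-.1974,.081)"
```

```text
time: 19.53
position: [0.5338, -0.1979, 0.0812]
tool_rot: [2.208, 2.233, 0.002]
ft_force: [-1.5, 1.0, 5.4]
grip_width: 0.617
grip_force: 60.0
[0.22294421 0.10817714 0.05387088] [-1.46004531  0.98592411  5.35942912]
t 19.53 pos [ 0.5338 -0.1979  0.0812] yaw 0.6 tilt 0.09 j7 0.17 -> 0.6354730858242021
shift m [ 0.0005 -0.0012  0.0002] rotvec deg [ 0.1 -0.   0. ]
```

```bash
python3 -m handwheel '[{"x":0,"y":0,"z":-0.0002,"wx":0,"wy":0,"wz":-5},{"x":0,"y":0,"z":-0.0004,"wx":0,"wy":0,"wz":-11},{"x":0,"y":0,"z":-0.0006,"wx":0,"wy":0,"wz":-17},{"x":0,"y":0,"z":-0.0008,"wx":0,"wy":0,"wz":-23},{"x":0,"y":0,"z":-0.001,"wx":0,"wy":0,"wz":-28}]'; python3 -c "
from h import *
s=ctrl.get_state(); print(s['torque'],s['ft_force'])"; python3 -m handwheel '[{"x":0,"y":0,"z":-0.0005,"wx":0,"wy":0,"wz":-6},{"x":0,"y":0,"z":-0.001,"wx":0,"wy":0,"wz":-12},{"x":0,"y":0,"z":-0.002,"wx":0,"wy":0,"wz":-18},{"x":0,"y":0,"z":-0.002,"wx":0,"wy":0,"wz":-24},{"x":0,"y":0,"z":-0.002,"wx":0,"wy":0,"wz":-25},{"x":0,"y":0,"z":-0.002,"wx":0,"wy":0,"wz":-25},{"x":0,"y":0,"z":-0.002,"wx":0,"wy":0,"wz":-25}]'; python3 - <<'E'
from h import *
s=ctrl.get_state(); print(s['torque'],s['ft_force'])
delta(.5326,-.1974,.081)
d=grab("side"); x=d["image"][140:240,260:380]; cv2.imwrite("pics/c8.png",cv2.resize(x[:,:,::-1],None,fx=5,fy=5))
E
```

```text
time: 19.95
position: [0.5337, -0.1975, 0.0827]
tool_rot: [1.602, 2.702, 0.002]
ft_force: [-4.0, 1.9, 12.2]
grip_width: 0.619
grip_force: 60.0
[ 0.62831493  0.77418969 -0.19608687] [-4.0183641   1.91460294 12.1916587 ]
time: 20.53
position: [0.533, -0.1977, 0.084]
tool_rot: [-0.985, -2.983, -0.0]
ft_force: [-2.3, 1.2, 6.2]
grip_width: 0.613
grip_force: 60.0
[0.3557175  0.51025793 0.00266733] [-2.30623282  1.19039021  6.19139038]
t 20.53 pos [ 0.533  -0.1977  0.084 ] yaw 53.4 tilt 0.03 j7 1.05 -> 53.43877356189259
shift m [ 0.0005 -0.      0.003 ] rotvec deg [ 0. -0.  0.]
```

View pics/c8.png

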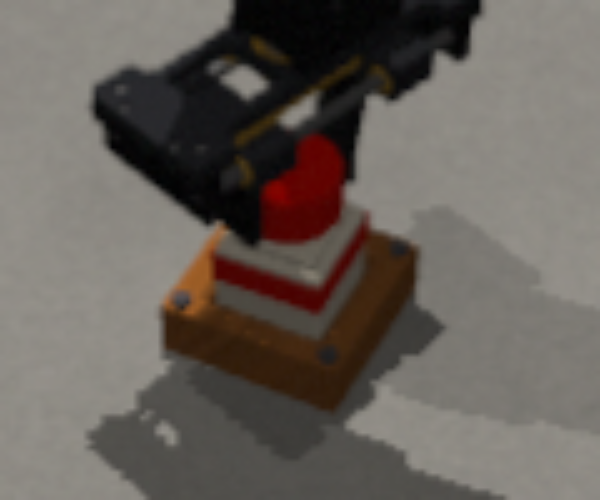

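The side crop shows the jar still square and down in the brace, with the cap turned. Small test lift.

```bash
python3 -m handwheel '[{"x":0,"y":0,"z":-0.001,"wx":0,"wy":0,"wz":0},{"x":0,"y":0,"z":-0.002,"wx":0,"wy":0,"wz":0},{"x":0,"y":0,"z":-0.003,"wx":0,"wy":0,"wz":0},{"x":0,"y":0,"z":-0.004,"wx":0,"wy":0,"wz":0},{"x":0,"y":0,"z":-0.004,"wx":0,"wy":0,"wz":0}]'
```

```text
time: 21.0
position: [0.533, -0.198, 0.0875]
tool_rot: [-0.983, -2.984, -0.0]
ft_force: [-1.5, -0.7, -1.2]
grip_width: 0.62
grip_force: 60.0
```

```bash
python3 -m handwheel '[{"x":0,"y":0,"z":-0.004,"wx":0,"wy":0,"wz":0},{"x":0,"y":0,"z":-0.008,"wx":0,"wy":0,"wz":0},{"x":0,"y":0,"z":-0.013,"wx":0,"wy":0,"wz":0},{"x":0,"y":0,"z":-0.019,"wx":0,"wy":0,"wz":0},{"x":0,"y":0,"z":-0.026,"wx":0,"wy":0,"wz":0},{"x":0,"y":0,"z":-0.034,"wx":0,"wy":0,"wz":0},{"x":0,"y":0,"z":-0.04,"wx":0,"wy":0,"wz":0},{"x":0,"y":0,"z":-0.043,"wx":0,"wy":0,"wz":0},{"x":0,"y":0,"z":-0.043,"wx":0,"wy":0,"wz":0},{"x":0,"y":0,"z":-0.043,"wx":0,"wy":0,"wz":0}]';python3 -m handwheel '[{"x":0,"y":0,"z":0,"wx":0,"wy":0,"wz":0},{"x":0,"y":0,"z":0,"wx":0,"wy":0,"wz":0},{"x":0,"y":0,"z":0,"wx":0,"wy":0,"wz":0},{"x":0,"y":0,"z":0,"wx":0,"wy":0,"wz":0}]'; python3 - <<'E'
from h import *
delta(.5326,-.1974,.13)
d=grab("side"); x=d["image"][120:240,260:380]; cv2.imwrite("pics/c9.png",cv2.resize(x[:,:,::-1],None,fx=5,fy=5))
E
```

```text
time: 21.83
position: [0.5331, -0.1979, 0.1308]
tool_rot: [0.983, 2.984, 0.0]
ft_force: [-0.3, -0.4, -1.6]
grip_width: 0.62
grip_force: 60.0
time: 22.17
position: [0.5329, -0.1978, 0.1303]
tool_rot: [-0.982, -2.984, -0.001]
ft_force: [0.7, -0.3, -0.6]
grip_width: 0.616
grip_force: 60.0
t 22.17 pos [ 0.5329 -0.1978  0.1303] yaw 53.6 tilt 0.04 j7 1.08 -> 53.55531743647245
shift m [0.0005 0.0001 0.0003] rotvec deg [ 0. -0.  0.]
```

View pics/c9.png

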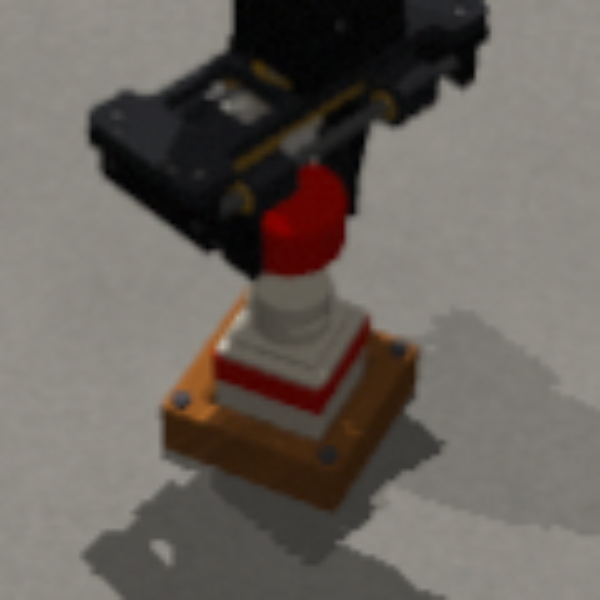

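The crop shows the cap level above the bare neck, at about (303,220), with the jar down in the brace. By the tool's rise, the lower edge is about 30 mm above the rim. Handing in.

```bash
python3 -c "
from bench import ctrl
print(ctrl.close_job())"
```

```text
the job is handed in; nothing more can be done
None
```

I swapped the jars, unscrewed the red cap and held it level about 30 mm above the open jar, then handed the job in at about 22 s; no verdict came back.

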